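Set the violin-neck gauge with its thumb wheel and lock it

ROBOT

A 7-joint arm with a two-finger parallel gripper is mounted at the origin on the work surface. World frame = base frame: x ahead of the robot, y to its left, z up, the work surface at z = 0. Lengths are in mm, angles in rad, forces in N, time in s.
With the tool pointing down it reaches from about 400 to 850 mm from the base axis. Payload 4.5 kg.
Tool frame: the origin (TCP) lies midway between the tips of the shut fingers; the grasp point (between the pads) lies robot.grip_depth behind it (robot.grip_depth is the distance from the TCP to the grasp point, in mm); z points along the fingers, y is the direction in which the jaws open and shut (so a half turn about z gives the same grasp; the last joint's range is limited). The gripper opens to 85 mm and grips with 20 to 120 N. Pads are 22 mm wide; open, the fingers measure 114 mm over their backs; the gripper's body (76 mm by 85 mm) begins 54 mm behind the grasp point. The pads swing forward as they close: fully open they stand 13 mm farther back than shut.
Start: joints at [1.144, 0.689, -0.195, 1.565, 0.157, 0.902, -0.215], TCP at [277.947, -559.821, 231.317] pointing down, gripper open.
Joint ranges: [-3.01, 3.01], [-0.46, 2.08], [-1.47, 1.51], [0.13, 2.56], [-1, 4.14], [0.04, 2.09], [-2.66, 2.66]. Speed limits (rad/s): [2.57, 2.57, 3.14, 3.14, 3.14, 3.14, 3.14].

INTERFACE

Orientations are given as a 3x3 rotation matrix whose columns are the frame's x, y, z axes.
In Python, from rig import robot gives the robot as it stands.
- The arm moves only by the tool servo_tool, never from a script. Its argument "targets" is one flat list of numbers, 4 for each row, row after row: the shift along the tool's x, y, z in m, then the turn about the tool's z in degrees. A call has 1 to 12 rows; each row is the pose to reach, as a shift and turn from the pose measured when the call began, along the tool's axes at that moment; what a row does not reach only later rows make up. A row lasts 1/8 s, in which the tool goes at most 62.5 mm and 10.7 degrees, less where a joint would pass 70% of its speed; a pose out of reach is approached as far as the arm can. A call with a gripper value outside its range is refused whole. "hand" is the finger opening in m, from 0 to 0.0854, set as the call begins (left out, the last holds). The fingers move at their own pace and stop on an object; "newtons" is the grip in N (left out, the last holds). Time passes only in rows, so rows that repeat a pose let the fingers close. It gives the time, the measured TCP pose, the force and the opening at its end, in the units of the state.
- robot.observe(): the state, without advancing time (a new reading comes with each control period).
- robot.snapshot(name): name is "scene" or "top" or "wrist"; returns a dict with "image" (420x560x3 uint8, red, green, blue), "camera_matrix" (3x3 intrinsics, pixels), "dist" ([k1, k2, p1, p2, k3] as OpenCV has them; the pictures are not rectified), "eye" and "orientation" of the camera in the world; the wrist camera has in their place "T_tool_cam" (4x4, takes a point from camera to tool coordinates, whose origin is the TCP and whose axes are the flange's). Camera axes: x right, y down, z forward; pixel columns grow to the right and rows downward; lengths in mm; the calibration is good to about 2 mm. A picture is of the moment at which its call begins: read the wrist's pose just before it. There is no depth.
- robot.finish_job(): hands the job in, once; it reports no verdict.
The state is a dict: "clock": time; "joint_pos": joint angles; "joint_vel": joint speeds; "joint_torque": joint torques, N m; "eef_pos": TCP position; "ee_rot": TCP orientation; "wrist_force": force on the tool from outside, world axes, zero at the start; "ft_torque": the same for the moment, N m; "width": finger opening in mm.
Only numpy, scipy, OpenCV 4.12 (cv2) and the standard library are available. Lean on these libraries where they do the work, as an engineer would, in place of code of your own. Each camera call takes 0.05 s, during which the arm holds its last target.

TASK

Set the neck gauge: with a fingertip on top of the knurled brass wheel, roll it towards the jaws, as many strokes as needed, until the gap has closed so far that the white pointer on the dark sliding jaw stands at the red band on the scale. Then push the yellow-tipped lock lever right over to its other end and come clear. Do it by touch alone: move the jaw only by the wheel, leave the red-banded marker where it is, and do not lift, carry or knock anything else on the bench.

Things in the scene. Friction and masses are not known exactly. Their poses are not given: they have to be found in the camera images.
- gauge: The gauge, fixed: wooden base 120 mm (its x) by 340 mm (its y), 20 mm high; origin at the centre of the underside. Along its +y: green wheel housing (centre y -115 mm, 78 mm in y by 52 mm in x, top 78 mm above the bench), sliding jaw, aluminium fixed jaw (60 mm in x, face at y +70 mm, top 56 mm above the bench), green lever block (centre y +137 mm). Scale rail along its +x edge.
- wheel_top (a point): Topmost point of the knurled brass wheel, 92 mm above the bench. The wheel is 60 mm in diameter, 18 mm wide, axis along the gauge's x, on fixed bearings; it stands 14 mm out of its housing. A fingertip pressed on it with 3 to 15 N and dragged along the gauge's y rolls it; about 1 N at the rim turns it, and it stays where it is left.
- wheel (a joint): Turn of the wheel in rad, 0 to 4; grows when its top rolls towards the jaws (the gauge's +y). Each rad (30 mm of rim) moves the sliding jaw 15 mm towards the fixed jaw; turning back opens the gap again.
- jaw: Dark steel sliding jaw, 60 mm (x) by 16 mm (y) by 36 mm high, standing on the base plate; origin at the underside of its face that looks to the fixed jaw; slides along the gauge's y.
- pointer (a point): Tip of the white pointer, a 3 mm wide bar standing out from the +x end of the sliding jaw towards the scale, 32.5 mm above the bench.
- mark (a point): Centre of the red band, 6 mm wide in the gauge's y and 17 mm long in x, on a dark 18 mm saddle on the scale rail, 33 mm above the bench. The pointer is at the mark when its tip has the same y in the gauge's frame as this point; the wheel always starts with the pointer short of it.
- lock (a joint): Angle of the lock lever in rad: 0 leaning to the gauge's -x (unlocked, as it starts), 1.0 leaning fully to +x (locked). It stays where it is left; about 1 N at the tip moves it.
- lock_tip (a point): Centre of the lever's yellow ball, 26 mm in diameter, 60 mm from the pivot. The pivot's axis runs along the gauge's y, at x = 0, 42 mm above the bench; the ball stands at x = -29 mm, 95 mm above the bench when unlocked, at x = +29 mm when locked. The block under it is 70 mm in x by 50 mm in y, its top 45 mm above the bench.
- neck: Loose maple violin neck blank, 34 by 233 by 40 mm, lying along the gauge's near (-x) edge; a bystander. Origin: underside.
- bridge: Loose pale bridge blank, 34 by 42 by 5 mm, beyond the gauge; a bystander. Origin: underside.
- spool: Loose wooden spool, 36 mm in diameter, 72 mm high, standing beyond the gauge; a bystander. Origin: underside.
- glue: Amber jar, 60 mm in diameter, 85 mm high; a bystander. Origin: underside.
- mug: Blue mug, 76 mm in diameter, 85 mm high; a bystander. Origin: underside.
- screwdriver: Screwdriver with a dark wooden handle, 200 mm, lying on the right; a bystander. Origin: middle, underside.
- brush: Brush, 200 mm, lying on the left; a bystander. Origin: middle, underside.
- sander: Cork sanding block, 110 by 60 by 35 mm, on the right; a bystander. Origin: underside.

How it is judged:
By the outcome, as a careful person would: the job done as asked, in the order asked, and still so for the second after the job is handed in, with the robot touching nothing.
It also fails if it takes over 51 s, if anything falls off the work surface, if the arm or the gripper's body presses on something with over 40 N, if the wrist force passes 120 N, or if a joint passes its speed limit or range.

## Working session

There is one attempt and no reset: what is moved stays moved. The work goes in short steps, Python scripts to look and compute and a tool call to move; the robot and the scene stay as the last step left them, time stands still between calls to the robot, and variables do not carry over. Pictures are saved under pics/ and viewed, and the job is handed in when it is done.

Besides the shell and the picture viewer there is one more tool, called after ">>>" as name(argument=value, ...) on one line, values as JSON. servo_tool: Moves the arm, as the interface text tells. Its arguments: {"type":"object","properties":{"targets":{"type":"array"},"hand":{"type":"number"},"newtons":{"type":"number"}},"required":["targets"]}

```bash
ls; mkdir -p pics
python3 - <<'E'
from rig import robot
import cv2
s=robot.observe()
print(s['clock'],s['eef_pos'],s['ee_rot'],s['wrist_force'],s['width'],robot.grip_depth)
for n in('scene','top','wrist'):
    d=robot.snapshot(n); cv2.imwrite(f'pics/{n}0.png',d['image'][:,:,::-1])
    print(n,d['camera_matrix'],d['dist'],d.get('eye'),d.get('orientation'),d.get('T_tool_cam'))
E
```

```text
pics
0.0 [ 277.56907614 -559.23352416  230.46549844] [[ 8.95668359e-01  4.44721558e-01 -9.62958030e-04]
 [ 4.44722580e-01 -8.95666873e-01  1.63662405e-03]
 [-1.34647610e-04 -1.89412156e-03 -9.99998197e-01]] [-0.43005192  0.88277637  0.32692671] 85.52112080196792 18.700000000000003
scene [[391.04367694   0.         281.97480029]
 [  0.         391.04367694 211.08300117]
 [  0.           0.           1.        ]] [-0.02879026  0.          0.          0.          0.        ] [1063.75783623 -553.75100939  783.78048859] [[ 0.75650631  0.44837555 -0.47608568]
 [ 0.65389303 -0.5062889   0.56222367]
 [ 0.01105045 -0.73663486 -0.67620039]] None
top [[393.49130009   0.         278.53043371]
 [  0.         393.49130009 206.13637183]
 [  0.           0.           1.        ]] [-0.04890617  0.          0.          0.          0.        ] [ 495.90620317   15.69906216 1141.70876961] [[ 0.02290948 -0.99574308  0.08927976]
 [-0.99972996 -0.02316558 -0.00183325]
 [ 0.00389366 -0.08921365 -0.9960049 ]] None
wrist [[364.93037865   0.         274.61106747]
 [  0.         364.93037865 214.39550479]
 [  0.           0.           1.        ]] [-0.05748729  0.          0.          0.          0.        ] None None [[-1.00004041e-03 -9.64439555e-01 -2.64301617e-01  6.73577050e+01]
 [ 9.99999424e-01 -8.61346192e-04 -6.40644940e-04 -2.11187489e-01]
 [ 3.90208129e-04 -2.64302106e-01  9.64439861e-01 -1.43770264e+02]
 [ 0.00000000e+00  0.00000000e+00  0.00000000e+00  1.00000000e+00]]
```

View pics/scene0.png

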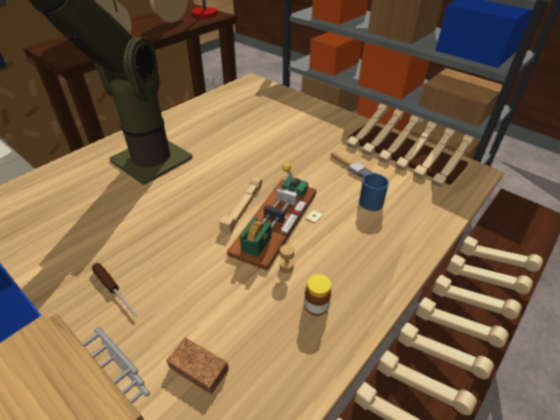

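View pics/top0.png

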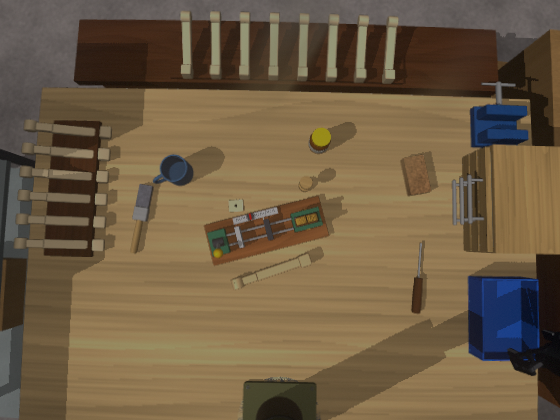

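The top view shows the gauge around (267,230), wheel housing at (308,218), lever ball at (217,254), and the red band near (240,217). I'll zoom in to get exact pixels.

Run:
```python
import cv2
i=cv2.imread('pics/top0.png')[185:275,195:335]
cv2.imwrite('pics/top0z.png',cv2.resize(i,None,fx=5.7,fy=5.7,interpolation=cv2.INTER_CUBIC))
```

```text
(no output)
```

View pics/top0z.png

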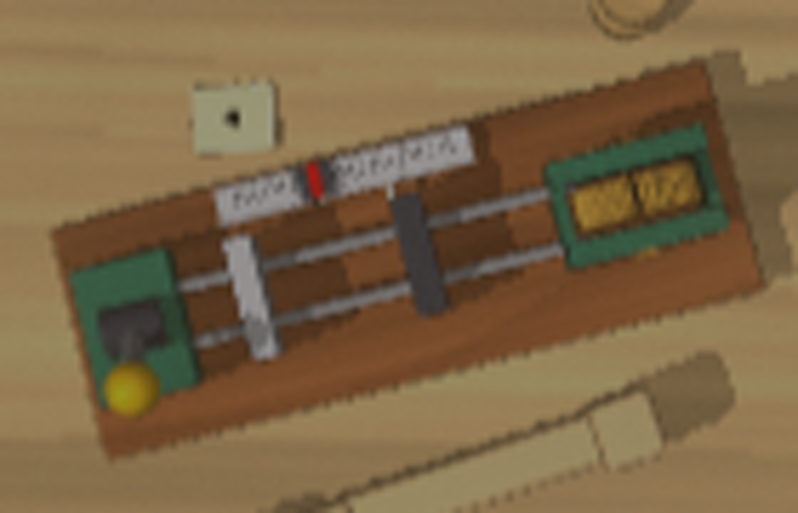

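The zoom shows base-plate top corners at (52,230), (708,60), (765,285) and (110,460). The red band is at (315,180), the pointer at (390,190) and the ball at (131,388). Next I fit the gauge pose.

```bash
cat > h.py <<'E'
import numpy as np, cv2, json
from scipy.optimize import least_squares
def rays(px,d,eye=None,R=None):
    u=cv2.undistortPoints(np.array(px,float).reshape(-1,1,2),d['camera_matrix'],d['dist']).reshape(-1,2)
    return np.c_[u,np.ones(len(u))]
def onplane(px,z,d,eye,R):
    v=rays(px,d)@R.T; z=np.broadcast_to(z,len(v))
    return eye+v*((z-eye[2])/v[:,2])[:,None]
def wristcam(s,d):
    T=d['T_tool_cam'];R=np.array(s['ee_rot']);
    return np.array(s['eef_pos'])+R@T[:3,3], R@T[:3,:3]
def proj(P,d,eye,R):
    Pc=(np.atleast_2d(P)-eye)@R
    return cv2.projectPoints(Pc,np.zeros(3),np.zeros(3),d['camera_matrix'],d['dist'])[0].reshape(-1,2)
class G:
    def __init__(s,x,y,a): s.o=np.array([x,y,0]);s.R=np.array([[np.cos(a),-np.sin(a),0],[np.sin(a),np.cos(a),0],[0,0,1]])
    def w(s,p): return np.atleast_2d(p)@s.R.T+s.o
    def l(s,p): return (np.atleast_2d(p)-s.o)@s.R
E
python3 - <<'E'
from h import *
from rig import robot
d=robot.snapshot('top');eye=np.array(d['eye']);R=np.array(d['orientation'])
f=lambda p:(np.array(p,float)+.5)/5.7-.5+[195,185]
c=f([(52,230),(708,60),(765,285),(110,460)])
loc=np.array([[60,170,20],[60,-170,20],[-60,-170,20],[-60,170,20.]])
r=least_squares(lambda q:(proj(G(*q).w(loc),d,eye,R)-c).ravel(),[500,0,0.25])
print(r.x,r.fun); g=G(*r.x)
print(g.l(onplane(f([(315,180),(390,190),(131,388)]),[33,32.5,95],d,eye,R)))
print(g.w([[0,-115,92],[0,-20,200],[-29,137,95]]))
# wheel slot etc
print(g.l(onplane(f([(632,200),(560,215),(712,175)]),[92,78,78],d,eye,R)))
E
```

```text
[5.27836423e+02 4.64584270e+01 2.79660431e-01] [-0.19650887 -0.33358952 -0.2995823  -0.52995837  0.74406583  0.49375131
 -0.24871671  0.34395442]
[[ 48.81417674  35.3756525   33.        ]
 [ 34.62985519   0.70114491  32.5       ]
 [-28.16486696 138.91448527  95.        ]]
[[559.57979136 -64.07373383  92.        ]
 [533.357009    27.23544252 200.        ]
 [462.14708327 170.13102144  95.        ]]
[[  -2.65012879 -108.96533352   92.        ]
 [  -0.36384859  -75.22351849   78.        ]
 [  -0.3416319  -150.06593635   78.        ]]
```

```bash
cat >> h.py <<'E'
g=G(527.836,46.458,0.27966)
def rel(s,p,loc=True):
    R=np.array(s['ee_rot']);t=g.w(p)[0] if loc else np.array(p)
    return np.round(R.T@(t-np.array(s['eef_pos']))/1000,4), round(float(np.degrees(np.arctan2(*( (R.T@g.R[:,0])[[1,0]])))),2)
E
python3 - <<'E'
from h import *
from rig import robot
s=robot.observe();print(s['clock'])
print(rel(s,[0,-118,150])); print(rel(s,[0,-118,230]))
E
```

```text
0.2
(array([ 0.4722, -0.3153,  0.0811]), 10.38)
(array([ 0.4722, -0.3154,  0.0011]), 10.38)
```

>>> servo_tool(targets=[0.045,-0.03,0,1,0.09,-0.06,0,2,0.14,-0.093,0,4,0.185,-0.124,0,5,0.23,-0.154,0,6,0.28,-0.187,0,7,0.325,-0.217,0,8,0.37,-0.247,0.01,9,0.415,-0.277,0.03,10,0.45,-0.3,0.05,10.4,0.472,-0.3155,0.06,10.4,0.472,-0.3155,0.06,10.4], hand=0, newtons=60)

```text
clock: 1.7
eef_pos: [560.6, -63.8, 170.1]
ee_rot: [[0.96, 0.28, -0.002], [0.28, -0.96, 0.003], [-0.001, -0.003, -1.0]]
wrist_force: [0.7, 0.2, -0.0]
width: 0.1
```

Run:
```python
from h import *
from rig import robot
s=robot.observe();print(s['clock'],s['eef_pos'],g.l(s['eef_pos']),s['wrist_force'],s['width'])
d=robot.snapshot('wrist'); cv2.imwrite('pics/w1.png',d['image'][:,:,::-1])
e,R=wristcam(s,d)
print(proj(g.w([[0,-115,92],[60,-170,20],[60,170,20],[26,-76,78],[26,-154,78],[49,35.4,33]]),d,e,R))
print(rel(s,[0,-124,96]))
```

```text
1.7 [560.55609667 -63.77769775 170.14428596] [[   1.02066395 -114.98465998  170.14428596]] [ 0.68062658  0.21684626 -0.00724725] 0.1463610007317977
[[275.73338708 225.6792632 ]
 [346.01297366 126.01559055]
 [-65.51620001 129.31073493]
 [216.42149763 181.18003842]
 [335.44318093 181.67615456]
 [ 81.19243252 141.38127759]]
(array([-0.001 ,  0.0092,  0.0741]), 0.26)
```

View pics/w1.png

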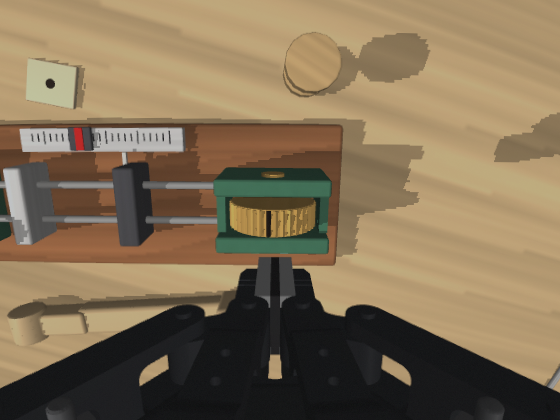

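Red band at (79,139), pointer at (124,152) and wheel at columns 230-316. These agree with the fitted pose to about 2 mm. Next I descend at the start of the stroke.

>>> servo_tool(targets=[-0.001,0.0092,0.03,0.3,-0.001,0.0092,0.06,0.3,-0.001,0.0092,0.074,0.3,-0.001,0.0092,0.076,0.3,-0.001,0.0092,0.077,0.3,-0.001,0.0092,0.077,0.3])

```text
clock: 2.5
eef_pos: [562.1, -75.4, 94.6]
ee_rot: [[0.962, 0.273, 0.0], [0.273, -0.962, 0.001], [0.0, -0.001, -1.0]]
wrist_force: [0.4, 0.4, -0.3]
width: 0.1
```

```bash
cat > st.py <<'E'
from h import *
from rig import robot
s=robot.observe();print(s['clock'],g.l(s['eef_pos']).round(2),'F gauge',(np.array(s['wrist_force'])@g.R).round(2),s['width'])
E
python3 st.py
```

```text
2.5 [[  -0.75 -126.56   94.59]] F gauge [ 0.47  0.33 -0.31] 0.1340423325434511
```

>>> servo_tool(targets=[0,-0.0025,0.0015,0,0,-0.0025,0.0025,0,0,-0.0025,0.0025,0])

```text
clock: 2.88
eef_pos: [561.4, -72.9, 92.1]
ee_rot: [[0.962, 0.273, 0.0], [0.273, -0.962, 0.001], [0.0, -0.001, -1.0]]
wrist_force: [-0.4, 0.6, 0.2]
width: 0.1
```

```bash
python3 st.py
```

```text
2.875 [[  -0.72 -123.98   92.12]] F gauge [-0.17  0.71  0.24] 0.07545200955233392
```

>>> servo_tool(targets=[0,0,0.001,0,0,0,0.0015,0,0,0,0.0015,0])

```text
clock: 3.25
eef_pos: [561.6, -73.5, 91.3]
ee_rot: [[0.962, 0.272, 0.001], [0.272, -0.962, 0.0], [0.001, 0.0, -1.0]]
wrist_force: [-1.1, -0.6, 5.8]
width: 0.0
```

```bash
python3 st.py
```

```text
3.25 [[  -0.61 -124.6    91.33]] F gauge [-1.25 -0.23  5.8 ] 0.0210679445841507
```

>>> servo_tool(targets=[0,-0.003,0.0008,0,0,-0.007,0.0008,0,0,-0.011,0.0008,0,0,-0.015,0.0008,0,0,-0.019,0.0008,0,0,-0.022,0.001,0,0,-0.022,0.001,0])

```text
clock: 4.12
eef_pos: [555.7, -52.3, 91.4]
ee_rot: [[0.962, 0.272, 0.001], [0.272, -0.962, -0.0], [0.001, 0.001, -1.0]]
wrist_force: [-1.9, 0.9, 10.4]
width: 0.1
```

```bash
python3 st.py
python3 - <<'E'
from h import *
from rig import robot
d=robot.snapshot('wrist'); cv2.imwrite('pics/w2.png',d['image'][:,:,::-1])
E
```

```text
4.125 [[  -0.49 -102.65   91.44]] F gauge [-1.61  1.44 10.38] 0.13450719441364178
```

View pics/w2.png

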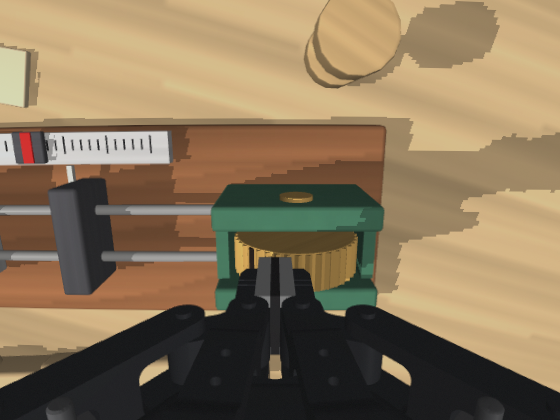

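The fingertip is on the wheel. The pointer tip is at about (70,167) and the red band at (27,147).

Run:
```python
from h import *
from rig import robot
s=robot.observe()
d=robot.snapshot('wrist');e,R=wristcam(s,d)
print(g.l(onplane([(70,167),(27,147)],[32.5,33],d,e,R)))
i=d['image'][120:200,0:140,::-1]
cv2.imwrite('pics/w2z.png',cv2.resize(i,None,fx=5,fy=5,interpolation=cv2.INTER_CUBIC))
```

```text
[[39.79614892 13.61996473 32.5       ]
 [51.53421409 36.97659411 33.        ]]
```

View pics/w2z.png

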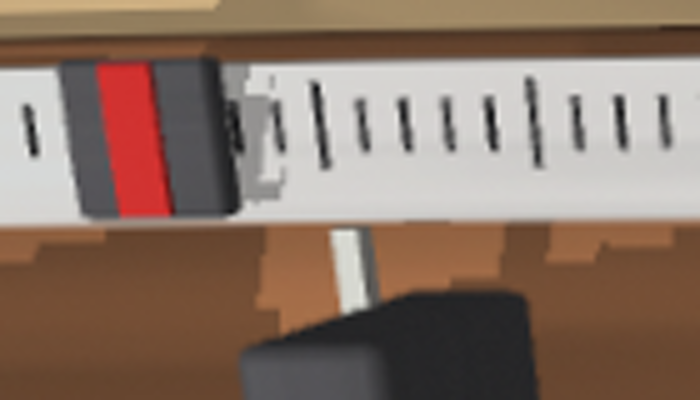

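>>> servo_tool(targets=[0,0,-0.008,0,0,0.012,-0.008,0,0,0.0235,-0.006,0,0,0.0235,-0.002,0,0,0.0235,0.0,0,0,0.0235,0.0008,0,0,0.019,0.0008,0,0,0.014,0.0008,0,0,0.009,0.0008,0,0,0.004,0.0008,0,0,0.0,0.0009,0,0,0.0,0.0009,0])

```text
clock: 5.72
eef_pos: [555.0, -51.4, 91.3]
ee_rot: [[0.962, 0.273, 0.0], [0.273, -0.962, 0.0], [0.001, -0.0, -1.0]]
wrist_force: [-2.2, 0.5, 10.3]
width: -0.2
```

```bash
python3 st.py
python3 - <<'E'
from h import *
from rig import robot
s=robot.observe()
d=robot.snapshot('wrist'); cv2.imwrite('pics/w3.png',d['image'][:,:,::-1])
i=d['image'][120:200,0:140,::-1]
cv2.imwrite('pics/w3z.png',cv2.resize(i,None,fx=5,fy=5,interpolation=cv2.INTER_CUBIC))
E
```

```text
5.725 [[  -0.9  -101.61   91.27]] F gauge [-1.93  1.09 10.33] -0.2450943135021901
```

View pics/w3z.png

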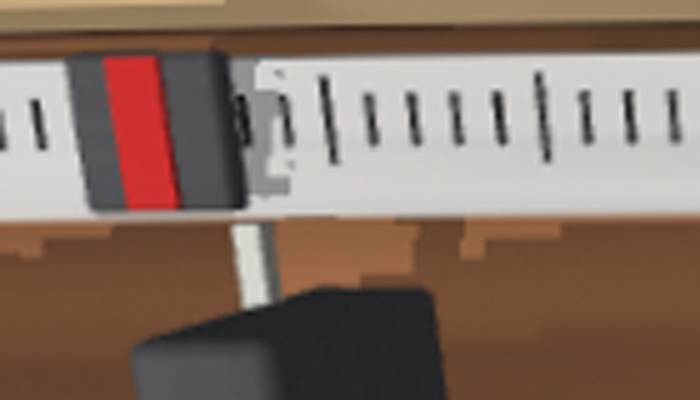

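Run:
```python
from h import *
from rig import robot
s=robot.observe()
d=robot.snapshot('wrist');e,R=wristcam(s,d)
z=np.array([(247,226),(142,132),(130,57),(153,210)])
print(g.l(onplane((z+.5)/5-.5+[0,120],[32.5,33,33,33],d,e,R)))
```

```text
[[40.6141991  26.92169188 32.5       ]
 [51.44465329 37.34275162 33.        ]
 [59.7392976  37.36266965 33.        ]
 [42.66282089 37.53385386 33.        ]]
```

>>> servo_tool(targets=[0,0,-0.008,0,0,0.012,-0.008,0,0,0.0235,-0.006,0,0,0.0235,-0.002,0,0,0.0235,0.0,0,0,0.0235,0.0008,0,0,0.019,0.0008,0,0,0.014,0.0008,0,0,0.0095,0.0008,0,0,0.0075,0.0009,0,0,0.0075,0.0009,0])

```text
clock: 7.2
eef_pos: [556.8, -59.0, 91.8]
ee_rot: [[0.962, 0.273, 0.0], [0.273, -0.962, -0.001], [0.0, 0.001, -1.0]]
wrist_force: [-3.6, -0.6, 15.8]
width: -0.0
```

```bash
python3 st.py
python3 - <<'E'
from h import *
from rig import robot
s=robot.observe()
d=robot.snapshot('wrist'); cv2.imwrite('pics/w4.png',d['image'][:,:,::-1])
i=d['image'][120:200,0:140,::-1]
cv2.imwrite('pics/w4z.png',cv2.resize(i,None,fx=5,fy=5,interpolation=cv2.INTER_CUBIC))
E
```

```text
7.2 [[  -1.31 -109.37   91.83]] F gauge [-3.61  0.41 15.75] -0.024023514601718688
```

View pics/w4z.png

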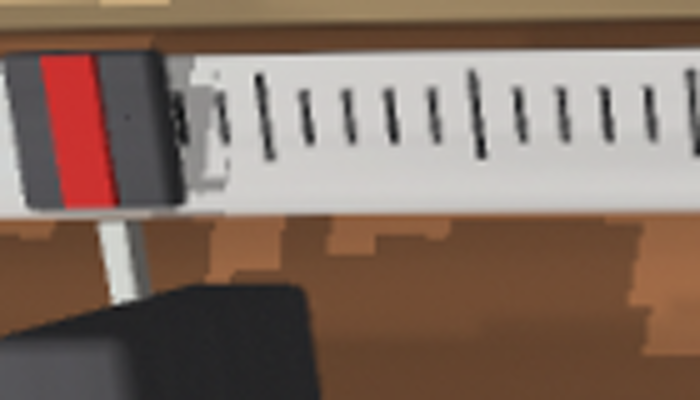

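Run:
```python
from h import *
from rig import robot
s=robot.observe()
d=robot.snapshot('wrist');e,R=wristcam(s,d)
z=np.array([(113,222),(66,55),(90,207)])
print(s['wrist_force'],g.l(onplane((z+.5)/5-.5+[0,120],[32.5,33,33],d,e,R)))
```

```text
[-3.57316766 -0.82230084 15.03241295] [[40.90843469 35.47011257 32.5       ]
 [59.77867131 37.43307266 33.        ]
 [42.72786429 37.5970804  33.        ]]
```

>>> servo_tool(targets=[0,-0.001,0.0008,0,0,-0.0025,0.0008,0,0,-0.003,0.0008,0,0,-0.003,0.0008,0])

```text
clock: 7.8
eef_pos: [556.0, -56.3, 91.9]
ee_rot: [[0.962, 0.273, 0.001], [0.273, -0.962, -0.001], [0.001, 0.001, -1.0]]
wrist_force: [-2.1, -1.3, 9.7]
width: 0.1
```

```bash
python3 st.py
python3 - <<'E'
from h import *
from rig import robot
s=robot.observe()
d=robot.snapshot('wrist'); cv2.imwrite('pics/w5.png',d['image'][:,:,::-1])
i=d['image'][120:200,0:140,::-1]
cv2.imwrite('pics/w5z.png',cv2.resize(i,None,fx=5,fy=5,interpolation=cv2.INTER_CUBIC))
E
```

```text
7.8 [[  -1.32 -106.5    91.87]] F gauge [-2.41 -0.63  9.69] 0.0900301620014403
```

View pics/w5z.png

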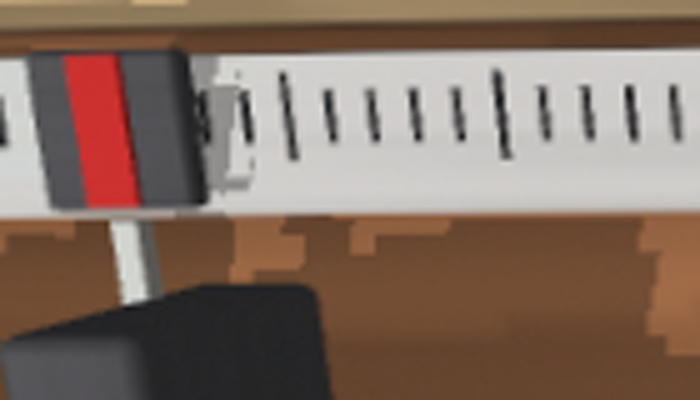

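>>> servo_tool(targets=[0,-0.001,0.0008,0,0,-0.002,0.0008,0,0,-0.002,0.0008,0,0,-0.002,0.0004,0,0,-0.002,-0.01,0,0,-0.02,-0.03,0,0,-0.07,-0.03,0,0,-0.12,-0.03,0,0,-0.142,-0.03,0,0,-0.142,-0.03,0])

```text
clock: 9.1
eef_pos: [516.6, 83.1, 122.0]
ee_rot: [[0.961, 0.278, 0.001], [0.278, -0.961, 0.001], [0.001, -0.0, -1.0]]
wrist_force: [-0.1, -1.2, 0.5]
width: 0.1
```

```bash
python3 st.py
python3 - <<'E'
from h import *
from rig import robot
s=robot.observe()
d=robot.snapshot('wrist'); cv2.imwrite('pics/w6.png',d['image'][:,:,::-1])
i=d['image'][100:220,190:350,::-1]
cv2.imwrite('pics/w6z.png',cv2.resize(i,None,fx=5,fy=5,interpolation=cv2.INTER_CUBIC))
E
```

```text
9.1 [[ -0.68  38.33 121.97]] F gauge [-0.43 -1.16  0.53] 0.09080059621909528
```

View pics/w6z.png

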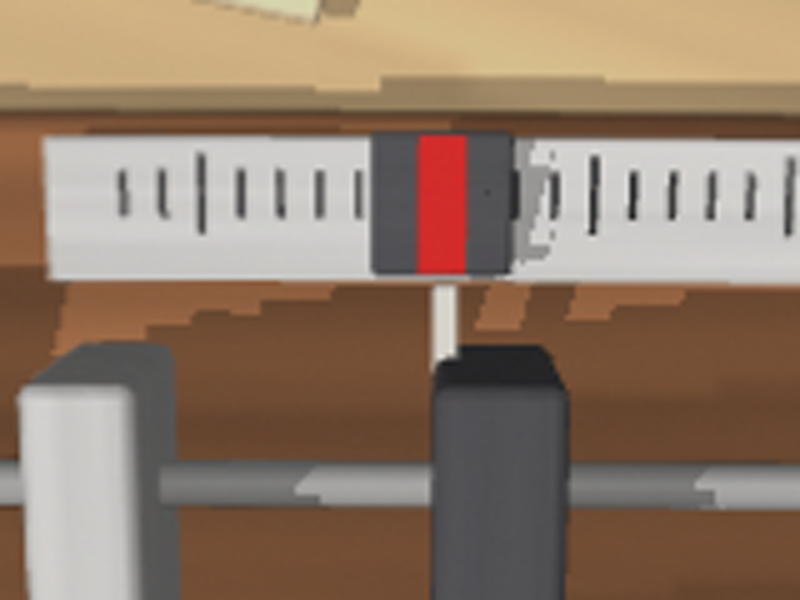

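View pics/w6.png

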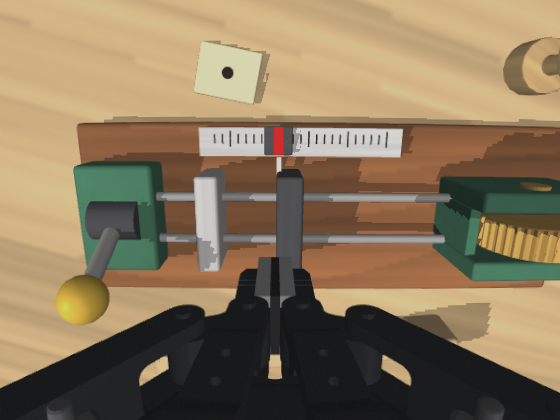

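The pointer is at zoom column ~445 and the red band at ~443, so they agree to about 0.3 mm. I'll check with centroids and plan the lever push.

Run:
```python
from h import *
from rig import robot
s=robot.observe()
im=cv2.imread('pics/w6.png').astype(float)
d=robot.snapshot('wrist');e,R=wristcam(s,d)
P=[];
for r in range(128,154,5):
    w=np.clip(im[r,260:300,2]-im[r,260:300,1]-60,0,None);P.append((260+(w*np.arange(40)).sum()/w.sum(),r))
Q=[]
for r in range(158,170,3):
    w=np.clip(im[r,265:292].min(1)-100,0,None);Q.append((265+(w*np.arange(27)).sum()/w.sum(),r)) 
print(g.l(onplane(P,33,d,e,R)).round(2));print(g.l(onplane(Q,32.5,d,e,R)).round(2))
b=g.l(onplane([(83,299)],95,d,e,R));print('ball',b)
print(rel(s,[-62,137,150]),rel(s,[-62,137,95]))
```

```text
[[58.61 34.06 33.  ]
 [55.55 34.13 33.  ]
 [52.47 34.14 33.  ]
 [49.37 34.14 33.  ]
 [46.25 34.14 33.  ]
 [43.11 34.14 33.  ]]
[[39.9  33.8  32.5 ]
 [37.99 33.8  32.5 ]
 [36.07 33.8  32.5 ]
 [34.15 33.8  32.5 ]]
ball [[-26.36535511 137.77870058  95.        ]]
(array([-0.0613, -0.1009, -0.0282]), -0.07) (array([-0.0614, -0.101 ,  0.0268]), -0.07)
```

>>> servo_tool(targets=[-0.01,-0.01,-0.028,0,-0.04,-0.045,-0.028,0,-0.061,-0.09,-0.028,0,-0.062,-0.1,-0.028,0,-0.062,-0.1,-0.01,0,-0.062,-0.1,0.02,0,-0.062,-0.1,0.036,0,-0.062,-0.1,0.036,0])

```text
clock: 10.2
eef_pos: [431.3, 156.8, 84.8]
ee_rot: [[0.963, 0.27, 0.0], [0.27, -0.963, -0.003], [-0.001, 0.003, -1.0]]
wrist_force: [-0.1, 0.1, -0.1]
width: 0.2
```

```bash
python3 st.py
```

```text
10.2 [[-62.32 132.71  84.84]] F gauge [-0.06  0.13 -0.11] 0.20447188489255463
```

>>> servo_tool(targets=[0.005,-0.004,0,0,0.012,-0.004,0,0,0.02,-0.004,0,0,0.028,-0.004,0,0,0.036,-0.004,0,0,0.044,-0.004,0,0,0.052,-0.004,0,0,0.06,-0.004,0,0,0.064,-0.004,0,0,0.064,-0.004,0,0])

```text
clock: 11.45
eef_pos: [492.5, 178.1, 84.7]
ee_rot: [[0.963, 0.27, 0.001], [0.27, -0.963, -0.003], [0.0, 0.003, -1.0]]
wrist_force: [0.5, 0.2, 0.2]
width: 0.0
```

```bash
python3 st.py
```

```text
11.45 [[  2.39 136.27  84.73]] F gauge [0.57 0.07 0.23] 0.016847999981300953
```

>>> servo_tool(targets=[0.001,0,0,0,0.002,0,0,0,0.003,0,0,0,0.003,0,0,0])

```text
clock: 11.95
eef_pos: [495.3, 178.8, 84.7]
ee_rot: [[0.963, 0.27, 0.001], [0.27, -0.963, -0.003], [-0.0, 0.003, -1.0]]
wrist_force: [-1.1, -0.9, -0.5]
width: 0.1
```

```bash
python3 st.py;python3 - <<'E'
from h import *
from rig import robot
d=robot.snapshot('wrist'); cv2.imwrite('pics/w7.png',d['image'][:,:,::-1])
E
```

```text
11.95 [[  5.23 136.21  84.68]] F gauge [-1.3  -0.51 -0.49] 0.056797560960743156
```

View pics/w7.png

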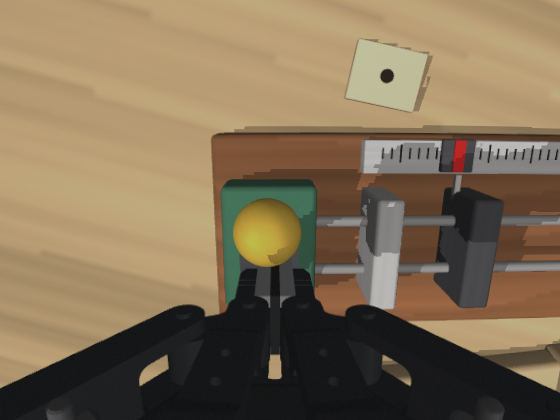

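The ball is now on the +x side at (267,233). I continue gently until the end stop is felt.

>>> servo_tool(targets=[0.001,0,0,0,0.002,0,0,0,0.003,0,0,0,0.003,0,0,0])

```text
clock: 12.5
eef_pos: [497.1, 179.3, 84.6]
ee_rot: [[0.963, 0.27, -0.001], [0.27, -0.963, -0.004], [-0.002, 0.004, -1.0]]
wrist_force: [-4.5, -1.6, 1.5]
width: -0.1
```

```bash
python3 st.py
```

```text
12.5 [[  7.12 136.13  84.56]] F gauge [-4.78 -0.33  1.45] -0.14986545858501937
```

>>> servo_tool(targets=[0.002,0,0,0,0.0025,0,0,0,0.0025,0,0,0])

```text
clock: 12.88
eef_pos: [497.2, 179.3, 84.5]
ee_rot: [[0.963, 0.27, -0.006], [0.27, -0.963, -0.006], [-0.007, 0.004, -1.0]]
wrist_force: [-6.5, -1.7, 4.3]
width: -0.2
```

```bash
python3 st.py
```

```text
12.875 [[  7.2  136.12  84.46]] F gauge [-6.69  0.14  4.26] -0.2342927705388453
```

At the stop: force rises with no motion. I back away in −x, then lift and look.

>>> servo_tool(targets=[-0.01,0,0,0,-0.03,0,0,0,-0.045,0,0,0,-0.045,0,-0.03,0,-0.045,0,-0.08,0,-0.045,0.06,-0.08,0,-0.03,0.1,-0.08,0,-0.015,0.1,-0.08,0,-0.015,0.1,-0.08,0,-0.015,0.1,-0.08,0])

```text
clock: 14.12
eef_pos: [509.7, 80.0, 164.9]
ee_rot: [[0.963, 0.271, -0.006], [0.271, -0.963, -0.005], [-0.007, 0.004, -1.0]]
wrist_force: [-0.2, -0.1, 0.5]
width: -0.2
```

```bash
python3 st.py;python3 - <<'E'
from h import *
from rig import robot
s=robot.observe()
d=robot.snapshot('wrist'); cv2.imwrite('pics/w8.png',d['image'][:,:,::-1]);e,R=wristcam(s,d)
print(proj(g.w([[29,137,95]]),d,e,R))
d=robot.snapshot('top'); cv2.imwrite('pics/top8.png',d['image'][:,:,::-1])
E
```

```text
14.125 [[ -8.17  37.25 164.94]] F gauge [-0.21 -0.09  0.47] -0.16858416383106808
[[106.41637043 168.6306553 ]]
```

View pics/w8.png

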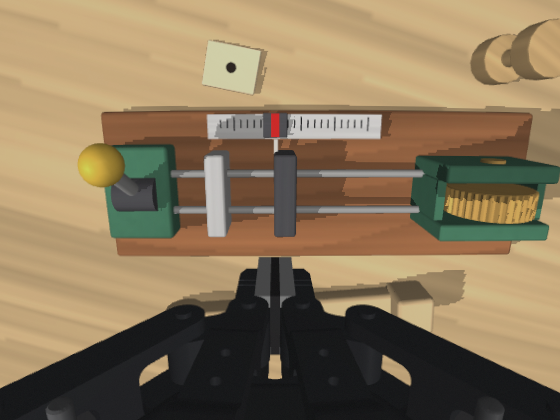

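View pics/top8.png

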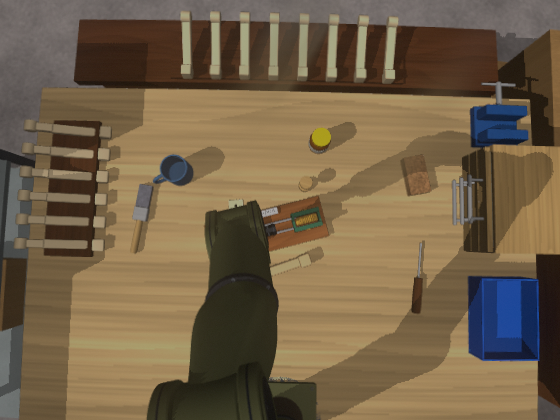

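The ball is at (101,164), fully over; I predicted (106,168). The pointer (276) is still under the red band (276), and nothing else has moved. Handing in.

```bash
python3 -c "
from rig import robot
print(robot.finish_job())"
```

```text
the job is handed in; nothing more can be done
None
```

The neck gauge is set and the lock lever is pushed fully over. I handed the job in at about 14 s of the 51 s allowed, with the arm clear of everything.

- **Wheel:** I rolled it towards the jaws in three strokes with the shut fingertips, finishing the last in small steps. Most readings were 6–10 N, but one read 15.8 N, just over the 15 N stated, and I eased off straight away.
- **Pointer:** With the finger lifted off, the wrist picture put the pointer about 0.3 mm short of the centre of the 6 mm red band. I left it there. The last picture, after locking, still showed it in line with the band.
- **Lever:** I pushed it until the force rose to about 7 N with no more movement, which I took as the end stop. The last picture shows the ball on the +x side, within 5 pixels of where the locked position should appear.
- **Other objects:** In the last pictures the objects in view looked undisturbed. The arm hid part of the gauge in the top view, so I judged this by eye.

Distances along the gauge read up to 3 mm differently from one camera position to another. For that reason I judged the pointer only against the band within a single picture.

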